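# Seat the sample cell in the light tester

## Robot

A 6-joint arm with a two-finger parallel gripper is mounted at the origin on a cart in front of the work surface, level with it; the furniture and walls round the work are solid. World frame = base frame: x ahead of the robot, y to its left, z up, the work surface at z = 0. Lengths are in m, angles in rad, forces in N, time in s.
With the tool pointing down it reaches from about 0.3 to 0.775 m from the base axis. Payload 14.6 kg.
Tool frame: the origin (TCP) lies at the centre of the arm's flange, where the gripper is bolted on; the fingertips stand 199 mm ahead of it and the grasp point (between the pads) lies 180 mm ahead of it; z points along the fingers, y is the line along which they close (so a half turn about z gives the same grasp; the last joint's range is limited). The gripper opens to 94 mm and grips with 3 to 60 N. Pads are 16 mm wide; open, the fingers measure 119 mm over their backs; the gripper's body (75 mm by 177 mm) begins 78 mm behind the grasp point.
Start: joints at [-1.235, 0.3, 1.521, -0, 1.321, -0.067], TCP at [0.216, -0.506, 0.405] pointing down, gripper open.
Joint ranges: [-3.03, 3.03], [-0.79, 2.21], [0.23, 2.52], [-1.04, 4.18], [0, 3.07], [-2.55, 2.55]. Speed limits (rad/s): [2.22, 2.22, 2.57, 3.14, 3.14, 3.14].

## Interface

Orientations are given as [roll, pitch, yaw] about the fixed x, y, z axes, in that order (R = Rz(yaw) Ry(pitch) Rx(roll)).
In Python, from station import ctrl gives the robot as it stands. The module is installed in compiled form; this text tells all that it offers.
- The arm moves only by the tool servo_tool, never from a script. Its argument "motion" is a list of rows, each a list of 5 numbers: the closure, from 0 (fully open) to 1 (shut), then the shift along the world's x, y, z in cm, then the turn about the world's z in degrees. A call has 1 to 20 rows; each row is the pose to reach, as a shift and turn from the pose commanded when the call began; what a row does not reach only later rows make up. A row lasts 1/8 s, in which the tool goes at most 62.5 mm and 10.7 degrees, less where a joint would pass 70% of its speed; a pose out of reach is approached as far as the arm can. A call with a gripper value outside its range is refused whole. The fingers move at their own pace and stop on an object; "squeeze" is the grip in N (left out, the last holds). Time passes only in rows, so rows that repeat a pose let the fingers close. It gives the time, the measured TCP pose, the force, the opening and the grip force at its end, in the units of the state.
- ctrl.get_obs(): the state, without advancing time (a new reading comes with each control period).
- ctrl.camera(name): name is "scene" or "top" or "wrist"; returns a dict with "image" (400x640x3 uint8, red, green, blue), "fx", "fy", "cx", "cy" (pixels), "camera_from_world" (4x4, takes a point from world to camera coordinates); the wrist camera has in their place "hand_eye" (4x4, takes a point from camera to tool coordinates, whose origin is the TCP and whose axes are the flange's). Camera axes: x right, y up, looking along -z (the intrinsics and any distortion apply to the point x, -y, -z); pixel columns grow to the right and rows downward; lengths in m; the calibration is good to about 2 mm. The wrist camera is an equidistant fisheye: a pixel r from the principal point sees the ray r / f radians off the axis. A picture is of the moment at which its call begins: read the wrist's pose just before it. There is no depth.
- ctrl.hand_in(): hands the job in; it is judged then, once.
The state is a dict: "time_s": time; "qpos": joint angles; "joint_vel": joint speeds; "tau": joint torques, N m; "ee_pos": TCP position; "eef_rot": TCP orientation; "force": force on the tool from outside, world axes, zero at the start; "moment": the same for the moment, N m; "grip_width": finger opening in m; "grip_force": force on a finger pad.
Only numpy, scipy, OpenCV 4.12 (cv2) and the standard library are available. Lean on these libraries where they do the work, as an engineer would, in place of code of your own. Each camera call takes 0.05 s, during which the arm holds its last target. There are 200 camera calls.

## Task

Stand the blue-headed sample cell in the well of the light tester, turned so that its two clear faces look at the lamp and the detector. Press it down past the sprung thumb until you feel it bear on the sprung seat, firmly but gently (about 8 N on the seat and never 20), then let go and leave it standing there. Keep the cell upright and do not shift the connecting rod.

Things in the scene. Friction and masses are not known exactly. Their poses are not given: they have to be found in the camera images.
- cell_center (a point): Centre, half-way up, of the loose sealed sample cell: an upright square bar 24 x 24 x 100 mm, about 0.12 kg, standing on the bench at the start. Axes: z up along the bar. The lower 56 mm is amber glass, clear on the two faces that look along the cell's own +y and -y, and closed by black sides on +x and -x.
- cell_head (a point): Place to grip the cell, 26 mm above its centre and 24 mm under its top, on its axis, axes as cell_center. The upper 44 mm of the cell is a blue head, 24 mm square, held by any two opposite flats. A white line along the cell's y, over the top and down the two clear sides, marks the clear direction.
- well_mouth (a point): Centre of the well's mouth at the rim of the light tester, 70 mm over the bench; the tester is fixed, nothing on it is higher. Axes: z up, y along the light path, also shown by two yellow marks on the rim; the cell's y must lie along it, either way round. The well is 26.5 mm square, its mouth funnels in from 38.5 mm at the rim to 26.5 mm at 6 mm below.
- lamp (a point): Middle of the black lamp barrel with aluminium fins, 56 mm from the well's axis on its +y side, 38 mm over the bench. Tester: grey housing 60 x 60 mm on a base plate 100 x 200 mm (long way along y).
- detector (a point): Middle of the white detector box, 50 mm from the well's axis on its -y side, 32 mm over the bench.
- thumb_side (a point): Rim point 22 mm from the well's axis on its -x side. In the wall below it a sprung steel thumb with a sloping top sticks 4.5 mm into the well, from about 8 mm below the rim, fully out from 22 to 32 mm below. It presses the cell to the +x wall with 5 to 9 N, so the cell drags by 2 to 14 N on its way down and stays where it is left.
- datum_side (a point): Rim point 22 mm from the well's axis on its +x side, where the wall is plain. At the well's bottom is a sprung seat, a 23 mm disc. Its height is set anew each time, anywhere from 26 to 46 mm below the rim; it is not measured and sits deep in the dark well, so it must be felt. It yields 1 mm for every 8 N, at most 5 mm.
- con_rod: steel connecting rod lying on the bench, 102 x 173 x 18 mm, a bystander not to be shifted; origin at the middle of its underside

How it is judged:
On the way, in this order (a step that is already met when the one before it is completed fails the run):
1. the cell is lifted clear of the bench (height (world z) of cell_center above 0.08 m), for 0.1 s.
2. the cell stands at least 10 mm deep in the well, upright, clear faces across the light path (z of cell_center in the frame of well_mouth below 0.04 m and horizontal distance between cell_center and well_mouth below 0.005 m and angle between the y axis of cell_center and the y axis of well_mouth, either way round below 0.12 rad), for 0.1 s.
3. the cell bears on the sprung seat with at least 4 N (contact force between cell and seat above 4 N), for 0.2 s.
At the end, for the whole second after the job is handed in: the cell stands at rest in the well, resting on the sprung seat (its foot no more than 2 mm off it), within 4 mm of the well's axis, upright and with its clear faces square to the light path to 0.08 rad, and is released (z of cell_center in the frame of seat below 0.052 m and horizontal distance between cell_center and well_mouth below 0.004 m and angle between the y axis of cell_center and the y axis of well_mouth, either way round below 0.08 rad and angle between cell_center's own z axis and vertical below 0.08 rad and linear speed of cell below 0.02 m/s and contact force between cell and the fingers below 0.1 N); the robot touches nothing.
It fails at once if the cell is pressed on the seat with more than 20 N (contact force between cell and seat above 20 N).
It fails at once if the cell is tipped over (angle between cell_center's own z axis and vertical above 0.5 rad).
It fails at once if the connecting rod is shifted by more than 20 mm (distance of con_rod from where it was at the start of the episode above 0.02 m).
It also fails if it takes over 61 s, if anything falls off the work surface, if the arm or the gripper's body presses on something with over 40 N, if the wrist force passes 120 N, or if a joint passes its speed limit or range.

## Working session

There is one attempt and no reset: what is moved stays moved. The work goes in short steps, Python scripts to look and compute and a tool call to move; the robot and the scene stay as the last step left them, time stands still between calls to the robot, and variables do not carry over. Pictures are saved under pics/ and viewed, at most 10 in all, crops included, and the job is handed in when it is done.

Besides the shell and the picture viewer there is one more tool, called after "Emit:" by a JSON object that holds its "fn" and its "kwargs". servo_tool: Moves the arm, as the interface text tells. Its arguments: {"type":"object","properties":{"motion":{"type":"array","items":{"type":"array","items":{"type":"number"}}},"squeeze":{"type":"number"}},"required":["motion"]}

```bash
mkdir -p pics
cat > h.py <<'E'
import numpy as np, cv2
from station import ctrl
from scipy.spatial.transform import Rotation as Ro
def snap(name,fn):
    o=ctrl.get_obs(); c=ctrl.camera(name)
    cv2.imwrite('pics/'+fn,c['image'][:,:,::-1]); np.save('pics/'+fn+'.npy',{**c,'obs':o},allow_pickle=True); return c
def load(fn): return np.load('pics/'+fn+'.npy',allow_pickle=True).item()
def ray(c,u,v):
    x=(u-c['cx'])/c['fx'];y=(v-c['cy'])/c['fy']
    if 'hand_eye' in c:
        t=np.hypot(x,y); s=np.sin(t)/t if t>1e-9 else 1
        d=np.array([x*s,-y*s,-np.cos(t)]); o=c['obs']
        T=np.eye(4); T[:3,:3]=Ro.from_euler('xyz',o['eef_rot']).as_matrix(); T[:3,3]=o['ee_pos']
        M=T@c['hand_eye']
    else:
        d=np.array([x,-y,-1]); M=np.linalg.inv(c['camera_from_world'])
    return M[:3,3],M[:3,:3]@d
def at(c,u,v,z):
    p,d=ray(c,u,v); return p+d*(z-p[2])/d[2]
E
python3 -c "
from h import *
for n in('scene','top','wrist'):
    c=snap(n,n+'0.png');print(n,{k:v for k,v in c.items() if k!='image'})
o=ctrl.get_obs();print(o)
"
```

```text
scene {'fx': 497.66581585410574, 'fy': 497.66581585410574, 'cx': 319.9090390018468, 'cy': 203.31659300725048, 'camera_from_world': array([[-0.83775575, -0.54591116, -0.01209568,  0.53945948],
       [ 0.26504392, -0.42590402,  0.86507658, -0.21685706],
       [-0.47740656,  0.72151699,  0.50149398, -0.9238823 ],
       [ 0.        ,  0.        ,  0.        ,  1.        ]])}
top {'fx': 468.001951148555, 'fy': 468.001951148555, 'cx': 322.95659356952854, 'cy': 203.87204344719098, 'camera_from_world': array([[ 0.019615  , -0.99977245, -0.00838436,  0.04987723],
       [ 0.99003777,  0.01825317,  0.1396139 , -0.60946673],
       [-0.13942909, -0.01103936,  0.99017052, -1.07908897],
       [ 0.        ,  0.        ,  0.        ,  1.        ]])}
wrist {'fx': 309.70691628693146, 'fy': 309.70691628693146, 'cx': 322.6550594741999, 'cy': 199.3491865251327, 'hand_eye': array([[ 9.04859263e-04,  9.73213960e-01,  2.29899477e-01,
         6.64046115e-02],
       [ 9.99999218e-01, -1.07897426e-03,  6.31642413e-04,
         1.05537219e-03],
       [ 8.62778833e-04,  2.29898726e-01, -9.73214176e-01,
         1.94875937e-02],
       [ 0.00000000e+00,  0.00000000e+00,  0.00000000e+00,
         1.00000000e+00]])}
{'time_s': 0.15, 'qpos': array([-1.23461307e+00,  3.00334423e-01,  1.52142221e+00,  1.60714170e-05,
        1.32070155e+00, -6.66319841e-02]), 'joint_vel': array([-0.00276862, -0.00079628, -0.00165045, -0.00034108,  0.0005396 ,
       -0.00019964]), 'tau': array([ 4.59676939e-04, -5.31964374e+01, -3.52823567e+01,  7.08263693e-02,
        2.35688535e-02, -7.58088095e-05]), 'ee_pos': array([ 0.21558011, -0.50596493,  0.40422844]), 'eef_rot': array([-3.14073008e+00, -7.31627645e-05,  4.02811230e-01]), 'force': array([-0.25750043, -0.01788567, -0.19665917]), 'moment': array([-0.06262122,  0.04523802, -0.00748736]), 'grip_force': 0.0, 'grip_width': 0.09385385831828877}
```

View pics/top0.png

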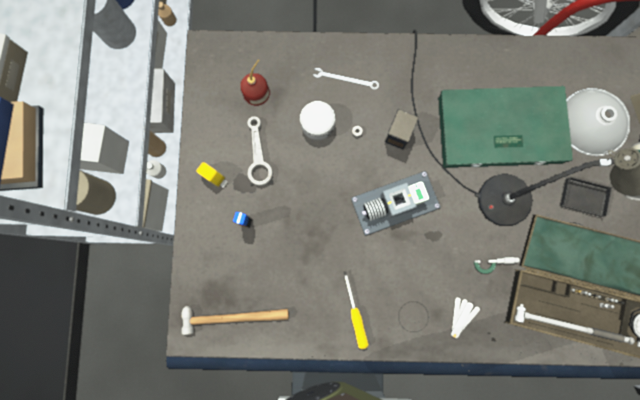

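View pics/scene0.png

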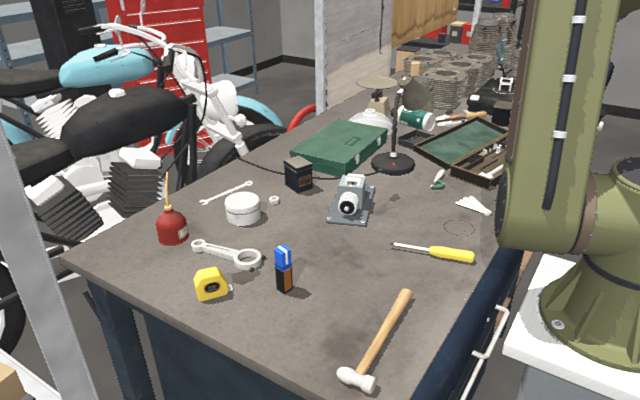

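The top view shows the blue head at about (241,218), the tester's well at about (399,199) with the lamp on its left at (373,207) and the detector at (418,191), and the con rod from (254,122) to (259,175). The scene view shows the cell standing at (284,268). Next I'll enlarge the cell and the tester.

```bash
python3 -c "
from h import *
c=load('top0.png');im=c['image'][:,:,::-1]
z=lambda y0,y1,x0,x1,f:cv2.resize(im[y0:y1,x0:x1],None,fx=f,fy=f,interpolation=cv2.INTER_NEAREST)
a=z(200,240,220,270,8);b=z(165,240,345,445,8)[:, :]
b=cv2.resize(im[172:236,350:440],None,fx=6,fy=6,interpolation=cv2.INTER_NEAREST)
a=cv2.resize(im[200:240,222:258],None,fx=7,fy=7,interpolation=cv2.INTER_NEAREST)
H=max(a.shape[0],b.shape[0]);out=np.zeros((H,a.shape[1]+b.shape[1],3),np.uint8)
out[:a.shape[0],:a.shape[1]]=a;out[:b.shape[0],a.shape[1]:]=b
cv2.imwrite('pics/crop0.png',out);print(out.shape,a.shape)
print(at(c,241,218,.1),at(c,399,199,.07),at(c,373,207,.04),at(c,418,191,.06), at(c,254,122,.01),at(c,260,175,.01))
"
```

```text
(384, 792, 3) (280, 252, 3)
[0.56459392 0.24606097 0.1       ] [ 0.61938819 -0.11648414  0.07      ] [ 0.60346015 -0.05871413  0.04      ] [ 0.64090296 -0.16295369  0.06      ] [0.81933261 0.24067984 0.01      ] [0.68283778 0.22020115 0.01      ]
```

View pics/crop0.png

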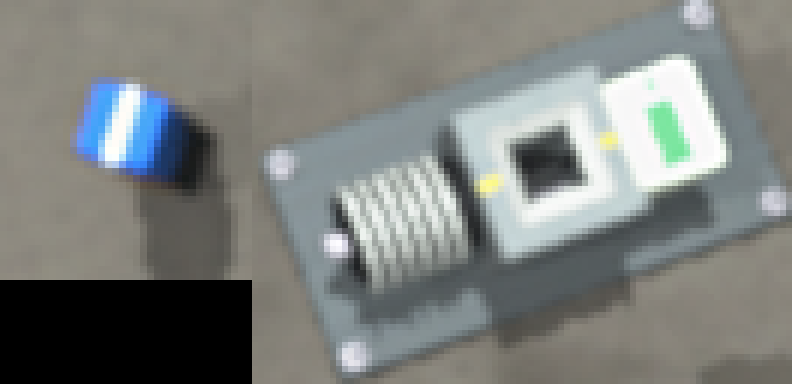

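Crop: the white line runs from about (128,85) to (113,165), so the cell's y is about -9° from world x. The yellow marks at (488,184) and (609,140) put the light path at about 110°. The well is on the way, so I'll look at it with the wrist camera first.

Emit:
{"fn": "servo_tool", "kwargs": {"motion": [[0,40.4,38.9,-4,-3],[0,40.4,38.9,-6,-3],[0,40.4,38.9,-8,-3],[0,40.4,38.9,-8,-3],[0,40.4,38.9,-8,-3],[0,40.4,38.9,-8,-3],[0,40.4,38.9,-8,-3],[0,40.4,38.9,-8,-3],[0,40.4,38.9,-8,-3],[0,40.4,38.9,-8,-3],[0,40.4,38.9,-8,-3],[0,40.4,38.9,-8,-3],[0,40.4,38.9,-8,-3],[0,40.4,38.9,-8,-3]]}}

```text
time_s: 1.9
ee_pos: [0.6193, -0.1176, 0.325]
eef_rot: [3.141, -0.0, 0.35]
force: [0.2, -0.4, -0.8]
grip_width: 0.094
grip_force: 0.0
```

```bash
python3 -c "
from h import *
c=snap('wrist','w1.png')
im=c['image'][:,:,::-1];cv2.imwrite('pics/w1c.png',cv2.resize(im,(800,500),interpolation=cv2.INTER_CUBIC))
o=ctrl.get_obs();print(o['ee_pos'],o['eef_rot'],o['time_s'])"
```

```text
[ 0.61937243 -0.11743528  0.32490558] [ 3.14144032e+00 -2.40142668e-04  3.49713025e-01] 1.95
```

View pics/w1c.png

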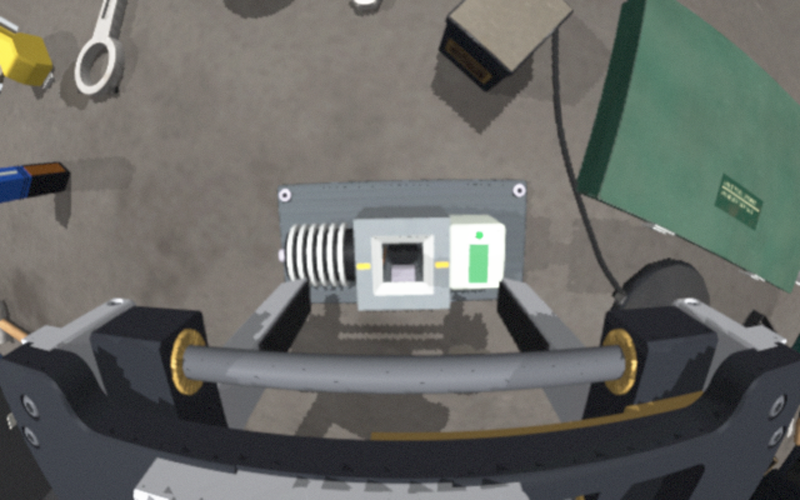

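The wrist view shows the well at (402,267) of the enlarged picture, its funnel square spanning (372..434, 237..296), with yellow marks at (364,267) and (442,265). I'll work out the centre and the light path's yaw in code.

```bash
python3 -c "
from h import *
c=load('w1.png');im=c['image']
hsv=cv2.cvtColor(im,cv2.COLOR_RGB2HSV)
sub=np.zeros(im.shape[:2],bool);sub[180:250,280:370]=1
m=(cv2.inRange(hsv,(20,120,120),(35,255,255))>0)&sub
n,l,s,ce=cv2.connectedComponentsWithStats(m.astype(np.uint8))
P=[]
for i in range(1,n):
    p=at(c,*ce[i],.07);print(s[i],ce[i],p)
    if s[i][4]>15:P.append(p)
d=P[0]-P[1];print('mid',(P[0]+P[1])/2,np.linalg.norm(d),np.degrees(np.arctan2(d[1],d[0])))
for q in[(372,237),(434,237),(434,296),(372,296)]:print(at(c,q[0]*.8,q[1]*.8,.07))
print('ctr',at(c,403*.8,266.5*.8,.07))
# cross profile of grays
g=im.mean(2).astype(int);print(g[213,284:362]);print(g[165:250,322])
t=load('top0.png')
for q in [(121,123),(128,85),(113,165)]:print('cell',at(t,222+q[0]/7-.5,200+q[1]/7-.5,.1))
for q in [(488,184),(609,140)]:print('mk',at(t,350+(q[0]-252)/6-.5,172+q[1]/6-.5,.07))
"
```

```text
[349 210   9   4  29] [352.82758621 211.13793103] [ 0.62907394 -0.14043757  0.07      ]
[286 212   9   2  17] [290.23529412 212.52941176] [ 0.61096501 -0.09427315  0.07      ]
mid [ 0.62001948 -0.11735536  0.07      ] 0.04958919169157617 -68.58140154719347
[ 0.63049878 -0.09375313  0.07      ]
[ 0.64374315 -0.12997129  0.07      ]
[ 0.60742885 -0.14409957  0.07      ]
[ 0.59362107 -0.10636297  0.07      ]
ctr [ 0.61924398 -0.11839583  0.07      ]
[139 197 210 209 208 208 208 208 210 210 209 211 212 215 224 231 231 231
 233 234 231 214 139  85  86  97 103 103 106 122 134 144 145 148 146 147
 148 148 147 147 149 147 148 148 150 149 149 132 102  89  83  74  74  96
 145 205 223 228 226 224 225 223 212 195 198 204 204 204 204 204 205 206
 202 204 204 213 238 250]
[114 106 104 106 105 104 103 106 116 149 176 193 196 197 197 199 198 196
 197 196 195 196 198 204 210 208 210 204 181 126  65  28  30  29  35  45
  44  46  50  47  45  47  45  47  46  40  76 125 147 162 180 198 204 205
 203 207 209 210 208 210 226 245 252 253 253 253 253 253 253 252 242 216
 195 191 194 192 192 195 193 195 193 186 156 129 124]
cell [0.56661715 0.25118511 0.1       ]
cell [0.57906089 0.24946487 0.1       ]
cell [0.55290858 0.25316525 0.1       ]
mk [ 0.61146447 -0.09273148  0.07      ]
mk [ 0.6296885  -0.13989813  0.07      ]
```

Emit:
{"fn": "servo_tool", "kwargs": {"motion": [[0,-5.3,36.9,0,62],[0,-5.3,36.9,0,62],[0,-5.3,36.9,0,62],[0,-5.3,36.9,0,62],[0,-5.3,36.9,0,62],[0,-5.3,36.9,0,62],[0,-5.3,36.9,0,62],[0,-5.3,36.9,0,62],[0,-5.3,36.9,0,62],[0,-5.3,36.9,0,62],[0,-5.3,36.9,0,62],[0,-5.3,36.9,0,62]]}}

```text
time_s: 3.45
ee_pos: [0.5667, 0.2517, 0.3247]
eef_rot: [3.142, 0.0, 1.432]
force: [0.5, -0.5, -0.6]
grip_width: 0.0943
grip_force: 0.0
```

```bash
python3 -c "
from h import *
c=snap('wrist','w2.png')
im=c['image'][:,:,::-1];cv2.imwrite('pics/w2c.png',cv2.resize(im[100:300,160:480],(800,500),interpolation=cv2.INTER_CUBIC))
o=ctrl.get_obs();print(o['ee_pos'],o['eef_rot'],o['time_s'])"
```

```text
[0.56662567 0.2518644  0.32466369] [-3.14152646e+00  2.16814537e-05  1.43227737e+00] 3.5
```

View pics/w2c.png

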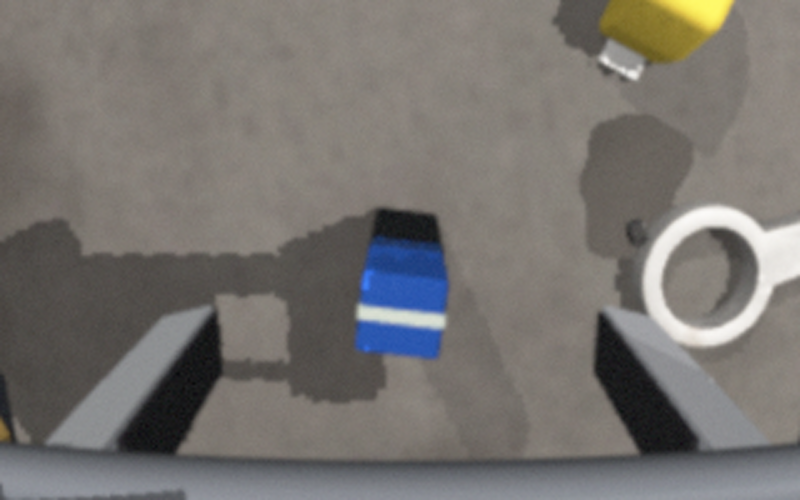

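The cell stands between the open fingers. Its top face spans (357..446, 270..356) in the crop, and the white line runs from (357,313) to (446,321).

```bash
python3 -c "
from h import *
c=load('w2.png')
f=lambda u,v:at(c,160+u/2.5,100+v/2.5,.1)
a,b=f(357,313),f(446,321);d=b-a;print(a,b,(a+b)/2,np.linalg.norm(d),np.degrees(np.arctan2(d[1],d[0])))
q=[f(*p) for p in[(364,270),(447,279),(439,356),(356,348)]];print(q,np.mean(q,0))
print([np.linalg.norm(q[i]-q[i-1]) for i in range(4)])
"
```

```text
[0.55338452 0.25220081 0.1       ] [0.57766574 0.24646398 0.1       ] [0.56552513 0.24933239 0.1       ] 0.024949725009157077 -13.293272920198852
[array([0.55720711, 0.26420197, 0.1       ]), array([0.57944712, 0.25852916, 0.1       ]), array([0.57441496, 0.23631664, 0.1       ]), array([0.55147216, 0.24192924, 0.1       ])] [0.56563534 0.25024425 0.1       ]
[np.float64(0.022999222034712757), np.float64(0.02295209829693671), np.float64(0.022775400831889586), np.float64(0.023619346206186838)]
```

Emit:
{"fn": "servo_tool", "kwargs": {"motion": [[0,-0.1,-0.2,0,-5.5],[0,-0.1,-0.2,-3,-5.5],[0,-0.1,-0.2,-5,-5.5],[0,-0.1,-0.2,-6.5,-5.5],[0,-0.1,-0.2,-6.9,-5.5],[0,-0.1,-0.2,-6.9,-5.5],[0.5,-0.1,-0.2,-6.9,-5.5],[0.8,-0.1,-0.2,-6.9,-5.5],[1,-0.1,-0.2,-6.9,-5.5],[1,-0.1,-0.2,-6.9,-5.5],[1,-0.1,-0.2,-6.9,-5.5],[1,-0.1,-0.2,-6.9,-5.5],[1,-0.1,-0.2,-6.9,-5.5],[1,-0.1,-0.2,-6.9,-5.5]], "squeeze": 40}}

```text
time_s: 5.25
ee_pos: [0.5656, 0.25, 0.2557]
eef_rot: [3.142, -0.0, 1.337]
force: [0.2, -0.8, -0.3]
grip_width: 0.0238
grip_force: 40.0
```

Emit:
{"fn": "servo_tool", "kwargs": {"motion": [[1,0,0,3,0],[1,0,0,7,0],[1,0,0,10,0],[1,5.4,-36.8,10,-56],[1,5.4,-36.8,10,-56],[1,5.4,-36.8,10,-56],[1,5.4,-36.8,10,-56],[1,5.4,-36.8,10,-56],[1,5.4,-36.8,10,-56],[1,5.4,-36.8,10,-56],[1,5.4,-36.8,10,-56],[1,5.4,-36.8,10,-56],[1,5.4,-36.8,10,-56],[1,5.4,-36.8,10,-56],[1,5.4,-36.8,10,-56],[1,5.4,-36.8,10,-56]]}}

```text
time_s: 7.25
ee_pos: [0.6196, -0.1179, 0.3557]
eef_rot: [-3.142, 0.0, 0.359]
force: [-0.2, -0.4, -1.5]
grip_width: 0.0238
grip_force: 40.0
```

```bash
python3 -c "
from h import *
c=snap('wrist','w3.png')
im=c['image'][:,:,::-1];cv2.imwrite('pics/w3c.png',cv2.resize(im[110:270,200:440],(780,520),interpolation=cv2.INTER_CUBIC))
o=ctrl.get_obs();print(o['ee_pos'],o['eef_rot'],o['time_s'],o['force'])"
```

```text
[ 0.61959174 -0.11795423  0.355641  ] [-3.14156685e+00 -3.33138666e-05  3.59176656e-01] 7.3 [ 0.63312522  0.26005174 -1.83003562]
```

View pics/w3c.png

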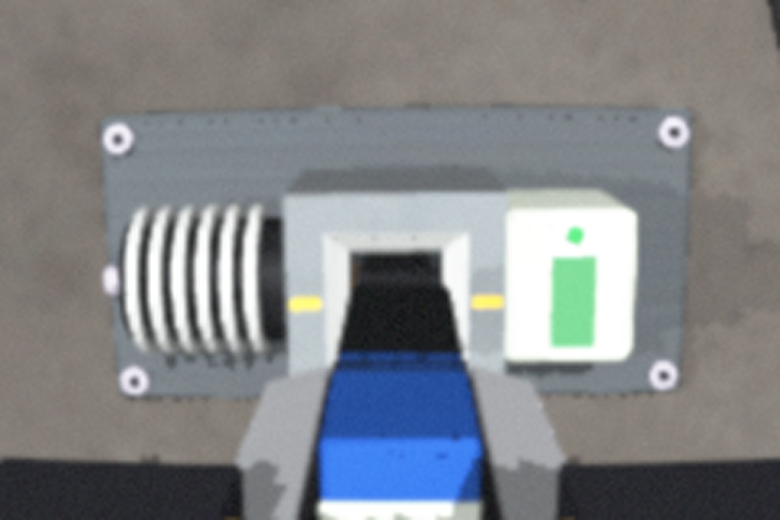

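The held cell is upright. Its foot's far edge is at (350..448, 286), its top's far edge at (322..478, 437), and the yellow marks are at (305,303) and (487,301). I'll compare the well and the foot in world coordinates.

```bash
python3 -c "
from h import *
c=load('w3.png')
f=lambda u,v,z:at(c,200+u/3.25-.35,110+v/3.25-.35,z)
a,b=f(305,303.5,.07),f(487,301.5,.07);d=b-a
yaw=np.degrees(np.arctan2(d[1],d[0]));print('well',(a+b)/2,np.linalg.norm(d),yaw)
for p in [((117,138),(674,131),0.01),((134,381),(663,375),.01)]:
    d=f(*p[1],.01)-f(*p[0],.01);print('base',np.linalg.norm(d),np.degrees(np.arctan2(d[1],d[0])),(f(*p[1],.01)+f(*p[0],.01))/2)
t=c['obs']['eef_rot'][2];ex=np.array([np.cos(t),np.sin(t),0]);ey=np.array([np.sin(t),-np.cos(t),0]);T=c['obs']['ee_pos']
print('psi',np.degrees(t))
for p in [(350,285,.1),(448,287,.1),(322,437,.2),(478,437,.2),(319,500,.2),(482,500,.2)]:
    q=f(*p)-T;print('tool xy',q@ex*1e3,q@ey*1e3)
for q in(a,b,f(323,234,.07),f(471,234,.07)):print('mk tool',(q-T)@ex*1e3,(q-T)@ey*1e3)
"
```

```text
well [ 0.61998735 -0.11757131  0.07      ] 0.04972211083099741 -68.70005377101862
base 0.18492708790349469 -68.66102705674693 [ 0.65952829 -0.10207316  0.01      ]
base 0.18462912995862762 -68.65602103062953 [ 0.58072916 -0.13279982  0.01      ]
psi 20.584822878053735
tool xy 12.254215021626141 -11.103573232269564
tool xy 11.785935706780478 12.511591522442966
tool xy 12.550767470341583 -10.319339435041408
tool xy 12.578960319720622 12.342257507733004
tool xy 2.402215000929635 -11.026268130970216
tool xy 2.431922418880024 13.218394589600951
mk tool 0.17197713542460927 -25.03218315616165
mk tool 0.7925554681003557 24.68605482571984
mk tool 19.436298803666585 -19.791145129331934
mk tool 19.47450126761525 20.00051825904475
```

Yaw needs +0.7°. The shift needed is (+0.5, +1.0) mm, which also biases the cell toward the datum wall. Lowering to about 7 mm depth.

Emit:
{"fn": "servo_tool", "kwargs": {"motion": [[1,0.05,0.1,0,0.7],[1,0.05,0.1,-1.5,0.7],[1,0.05,0.1,-2.5,0.7],[1,0.05,0.1,-3,0.7],[1,0.05,0.1,-3.3,0.7],[1,0.05,0.1,-3.5,0.7],[1,0.05,0.1,-3.7,0.7],[1,0.05,0.1,-3.7,0.7],[1,0.05,0.1,-3.7,0.7]]}}

```text
time_s: 8.43
ee_pos: [0.6201, -0.117, 0.3188]
eef_rot: [3.141, -0.0, 0.371]
force: [0.2, 0.0, -1.1]
grip_width: 0.0243
grip_force: 40.0
```

No contact on the walls. Going on to 18 mm depth, past the thumb's slope.

Emit:
{"fn": "servo_tool", "kwargs": {"motion": [[1,0,0,-0.2,0],[1,0,0,-0.4,0],[1,0,0,-0.6,0],[1,0,0,-0.8,0],[1,0,0,-1,0],[1,0,0,-1.1,0],[1,0,0,-1.1,0],[1,0,0,-1.1,0]]}}

```text
time_s: 9.43
ee_pos: [0.6202, -0.1169, 0.3078]
eef_rot: [3.141, -0.001, 0.371]
force: [2.2, -0.2, -0.5]
grip_width: 0.0237
grip_force: 40.0
```

Emit:
{"fn": "servo_tool", "kwargs": {"motion": [[1,0,0,-0.15,0],[1,0,0,-0.3,0],[1,0,0,-0.45,0],[1,0,0,-0.6,0],[1,0,0,-0.6,0],[1,0,0,-0.6,0]]}}

```text
time_s: 10.18
ee_pos: [0.6202, -0.1171, 0.3019]
eef_rot: [3.141, -0.001, 0.371]
force: [3.7, -0.2, 2.3]
grip_width: 0.0237
grip_force: 40.0
```

Emit:
{"fn": "servo_tool", "kwargs": {"motion": [[1,0,0,-0.05,0],[1,0,0,-0.1,0],[1,0,0,-0.15,0],[1,0,0,-0.15,0]]}}

```text
time_s: 10.68
ee_pos: [0.6202, -0.1168, 0.3001]
eef_rot: [-3.142, -0.0, 0.371]
force: [4.7, 0.6, 3.3]
grip_width: 0.0236
grip_force: 40.0
```

Emit:
{"fn": "servo_tool", "kwargs": {"motion": [[1,0,0,-0.05,0],[1,0,0,-0.1,0],[1,0,0,-0.15,0],[1,0,0,-0.15,0]]}}

```text
time_s: 11.18
ee_pos: [0.6201, -0.1169, 0.2985]
eef_rot: [-3.141, -0.0, 0.371]
force: [4.8, 1.5, 2.3]
grip_width: 0.0235
grip_force: 40.0
```

Emit:
{"fn": "servo_tool", "kwargs": {"motion": [[1,0,0,-0.05,0],[1,0,0,-0.1,0],[1,0,0,-0.15,0],[1,0,0,-0.15,0]]}}

```text
time_s: 11.68
ee_pos: [0.6201, -0.1169, 0.297]
eef_rot: [-3.141, -0.0, 0.371]
force: [5.4, 1.6, 2.1]
grip_width: 0.0237
grip_force: 40.0
```

Emit:
{"fn": "servo_tool", "kwargs": {"motion": [[1,0,0,-0.05,0],[1,0,0,-0.1,0],[1,0,0,-0.15,0],[1,0,0,-0.15,0]]}}

```text
time_s: 12.18
ee_pos: [0.6201, -0.1168, 0.2955]
eef_rot: [-3.141, -0.0, 0.371]
force: [5.9, 2.2, 1.7]
grip_width: 0.024
grip_force: 40.0
```

Emit:
{"fn": "servo_tool", "kwargs": {"motion": [[1,0,0,-0.05,0],[1,0,0,-0.1,0],[1,0,0,-0.15,0],[1,0,0,-0.15,0]]}}

```text
time_s: 12.68
ee_pos: [0.6201, -0.1169, 0.294]
eef_rot: [-3.141, -0.0, 0.371]
force: [5.4, 2.5, 1.0]
grip_width: 0.0235
grip_force: 40.0
```

Emit:
{"fn": "servo_tool", "kwargs": {"motion": [[1,0,0,-0.05,0],[1,0,0,-0.1,0],[1,0,0,-0.15,0],[1,0,0,-0.15,0]]}}

```text
time_s: 13.18
ee_pos: [0.6201, -0.1169, 0.2925]
eef_rot: [-3.141, -0.0, 0.371]
force: [5.3, 1.5, 1.8]
grip_width: 0.0236
grip_force: 40.0
```

Emit:
{"fn": "servo_tool", "kwargs": {"motion": [[1,0,0,-0.05,0],[1,0,0,-0.1,0],[1,0,0,-0.15,0],[1,0,0,-0.15,0]]}}

```text
time_s: 13.68
ee_pos: [0.6201, -0.1169, 0.2911]
eef_rot: [-3.141, -0.0, 0.371]
force: [4.3, 1.7, 3.0]
grip_width: 0.0238
grip_force: 40.0
```

Emit:
{"fn": "servo_tool", "kwargs": {"motion": [[1,0,0,-0.05,0],[1,0,0,-0.1,0],[1,0,0,-0.1,0],[1,0,0,-0.1,0]]}}

```text
time_s: 14.18
ee_pos: [0.6201, -0.1168, 0.2906]
eef_rot: [3.142, -0.001, 0.371]
force: [3.1, 2.7, 7.5]
grip_width: 0.024
grip_force: 40.0
```

The force rises and the arm lags its command, so the cell has met the seat at about 5.5 N. A little more.

Emit:
{"fn": "servo_tool", "kwargs": {"motion": [[1,0,0,-0.05,0],[1,0,0,-0.05,0],[1,0,0,-0.05,0],[1,0,0,-0.05,0]]}}

```text
time_s: 14.68
ee_pos: [0.6201, -0.1168, 0.2904]
eef_rot: [3.141, -0.001, 0.371]
force: [2.5, 2.9, 9.4]
grip_width: 0.0241
grip_force: 40.0
```

The seat force is about 7.5 N, which is 9.4 N less the 2 N drag plateau. Releasing and withdrawing straight up.

Emit:
{"fn": "servo_tool", "kwargs": {"motion": [[1,0,0,0,0],[0.6,0,0,0,0],[0.4,0,0,0,0],[0.3,0,0,0,0],[0.3,0,0,0,0],[0.3,0,0,0,0],[0.3,0,0,2,0],[0.3,0,0,5,0],[0.3,0,0,8,0],[0.3,0,0,10,0],[0.3,0,0,10,0],[0.3,0,0,10,0]]}}

```text
time_s: 16.18
ee_pos: [0.62, -0.117, 0.3884]
eef_rot: [-3.141, 0.001, 0.371]
force: [1.1, 0.1, 0.7]
grip_width: 0.0658
grip_force: 0.0
```

```bash
python3 -c "
from h import *
c=snap('wrist','w4.png')
im=c['image'][:,:,::-1];a=cv2.resize(im[110:290,200:440],(480,360),interpolation=cv2.INTER_CUBIC)
s=snap('scene','s4.png')['image'][:,:,::-1];b=cv2.resize(s[130:250,300:400],(300,360),interpolation=cv2.INTER_CUBIC)
cv2.imwrite('pics/f4.png',np.hstack([a,b]))
o=ctrl.get_obs();print(o['ee_pos'],o['time_s'],o['force'],o['grip_width'])"
```

```text
[ 0.6200716  -0.11699266  0.38836452] 16.275 [-0.44360637 -0.17948189  0.37581835] 0.06577564274709725
```

View pics/f4.png

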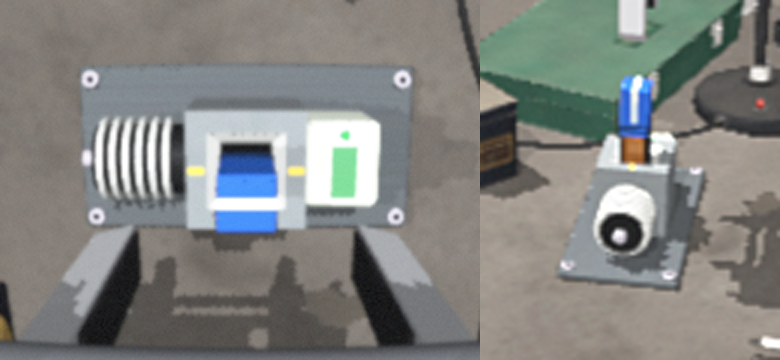

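The cell stands upright in the well. Its white line, (211..284, 204) in the left crop, is parallel to the yellow marks. A quick check of the top's height, expected at about z = 0.135, before handing in.

```bash
python3 -c "
from h import *
c=load('w4.png')
for z in(.13,.135,.14,.145):
    a,b=[at(c,200+u/2-.25,110+v/2-.25,z) for u,v in((210.5,205),(285,204))];d=b-a
    print(z,(a+b)/2,np.linalg.norm(d),np.degrees(np.arctan2(d[1],d[0])))
s=load('s4.png')
for x,y,z in((.6205,-.117,.135),(.6205,-.117,.07),(.6205,-.117,.145)):
    p=s['camera_from_world']@[x,y,z,1];u,v=s['cx']-s['fx']*p[0]/p[2],s['cy']+s['fy']*p[1]/p[2]
    print((u-300)*3+480,(v-130)*3)
"
```

```text
0.13 [ 0.61984077 -0.11859303  0.13      ] 0.02987309604240452 -67.84685105015446
0.135 [ 0.6211478  -0.11807464  0.135     ] 0.02924775673310279 -67.84685105015463
0.14 [ 0.62245483 -0.11755625  0.14      ] 0.028622417423801116 -67.84685105015437
0.145 [ 0.62376187 -0.11703786  0.145     ] 0.027997078114499384 -67.84685105015454
638.5546783806561 82.07429319487468
636.9416111170024 151.74795394066442
638.8104199886666 71.027975141931
```

The scene camera puts the top face at about z = 0.135, and its position and yaw agree with the well. Handing in.

```bash
python3 -c "
from station import ctrl
print(ctrl.hand_in())"
```

```text
the job is handed in; nothing more can be done
None
```

I stood the cell in the well on its sprung seat, pressed at about 7.5 N by feel, with its clear faces along the light path to about 1°. I released it and handed the job in at about 16 s; no verdict was returned.

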